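# Stand the lens vial on the inspection stage with the sprung tongs

## Task

Pick up the sprung tongs from their rest, squeeze them shut on the tall slim lens vial in the tray, and carry it over to stand upright, wholly on the round disc of the inspection stage; set it down gently there, not dropped, and open the tongs to let it go. Then lay the tongs back on their rest as you found them. Touch the vial only with the tongs, never tip it over, and leave the jar and carton beside it where they are.

Things in the scene. Friction and masses are not known exactly. Their poses are not given: they have to be found in the camera images.
- tongs_grip (a point): Sprung steel tongs, 170 mm long, 75 g, lying level, two blades joined at the rear. This point: midway between the black rubber finger grips (each 34 mm long, 22 mm high), at their mid-height, near the balance point, 80 mm ahead of the hinge. Free, they are 58 mm wide over the grips here (62 at the grips' front). x points to the tips, y across (squeezing direction), z up.
- tongs_tip (a point): Midway between the tongs' tip pads: 60 mm ahead (+x) of tongs_grip and 50 mm below it. The blades' front ends bend straight down, ending 62 mm below tongs_grip; pads 18 mm long, 20 mm high, inner faces 55 mm apart when free (66 mm over the outside), parallel when 22 mm apart.
- tongs_left (a joint): Left blade's hinge, rad: 0 free, grows as squeezed, 0.12 when shut on a 22 mm part, stop at 0.19. Springy: at the grip each blade needs 6 N to start, 11 N at 0.12. Carry the tongs lightly squeezed, 52 mm over the grips: tips still about 42 mm apart, so the vial fits between. About 39 mm over the grips they meet a 22 mm part; hold it there with 25 to 40 N.
- tongs_right (a joint): Right blade's hinge, the same by mirror image.
- rest_home (a point): Tongs rest, fixed, dark blue plastic: two cross bars 8 mm thick, 42 mm ahead and 56 mm behind this point, carry the blades. This point is where tongs_grip is when home, 70 mm above the table; bar tops 11 mm below it, 12 mm lips at their ends (92 mm apart inside in front, 72 mm behind). Between the bars only a foot 4 mm high, 70 mm wide. x: the way the tongs point.
- vial_center (a point): Lens vial: upright frosted cylinder with a grey stopper, 22 mm in diameter and 42 mm tall, about 0.025 kg. This point is its centre, half-way up; z up along it. It stands loose on the floor of a low teal tray (110 x 310 mm, walls 12 mm high, floor 4 mm thick).
- jar_center (a point): Squat jar, 34 mm in diameter and 24 mm tall, in the tray beside the vial, not to be moved; its centre.
- carton_center (a point): Small paper carton, 28 x 34 x 30 mm, in the tray beside the vial, not to be moved; its centre.
- stage_top (a point): Inspection stage, fixed: grey base 120 x 130 mm, 22 mm high, carrying a white round disc 90 mm in diameter. This point is the centre of the disc's top, 30 mm above the table; z up.
There are look-alikes about, which are no part of the job. Several things look just like the part that bears stage_top: the one meant starts farthest from the robot's base.

How it is judged:
By the outcome, as a careful person would: the job done as asked, in the order asked, and still so for the second after the job is handed in, with the robot touching nothing.
It also fails if it takes over 58 s, if anything falls off the work surface, if the arm or the gripper's body presses on something with over 40 N, if the wrist force passes 120 N, or if a joint passes its speed limit or range.

## Robot

A 6-joint arm with a two-finger parallel gripper is mounted at the origin on the work surface. World frame = base frame: x ahead of the robot, y to its left, z up, the work surface at z = 0. Lengths are in m, angles in rad, forces in N, time in s.
With the tool pointing down it reaches from about 0.325 to 0.9 m from the base axis. Payload 6.1 kg.
Tool frame: the origin (TCP) lies at the very end of the fingers, on their centre line; the grasp point (between the pads) lies 19 mm behind it; x points along the fingers, y is the direction in which the jaws open and shut, and the axes are right-handed (so a half turn about x gives the same grasp; the last joint's range is limited). The gripper opens to 85 mm and grips with 20 to 120 N. Pads are 22 mm wide; open, the fingers measure 114 mm over their backs; the gripper's body (76 mm by 85 mm) begins 54 mm behind the grasp point. The pads swing forward as they close: fully open they stand 13 mm farther back than shut.
Start: joints at [1.02, 0.22, 1.526, -0, 1.395, -0.126], TCP at [0.258, 0.569, 0.231] pointing down, gripper open.
Joint ranges: [-2.98, 2.98], [-0.91, 2.08], [0.09, 2.57], [-1.24, 4.39], [0.2, 2.65], [-2.68, 2.68]. Speed limits (rad/s): [2.57, 2.57, 3.01, 3.14, 3.14, 3.14].

## Interface

Orientations are given as a rotation vector (axis times angle).
In Python, from rig import state, grab_frame, finish_job gives the robot as it stands.
- The arm moves only by the shell command python3 -m handwheel 'ROWS' [FORCE]. ROWS is JSON, a list of rows, each a list of 5 numbers: the finger opening in m, from 0 to 0.0854, then the shift along the tool's x, y, z in m, then the turn about the tool's x in rad. A call has 1 to 8 rows; each row is the pose to reach, as a shift and turn from the pose commanded when the call began, along the tool's axes at that moment; what a row does not reach only later rows make up. A row lasts 1/12 s, in which the tool goes at most 41.7 mm and 7.16 degrees, less where a joint would pass 70% of its speed; a pose out of reach is approached as far as the arm can. A call with a gripper value outside its range is refused whole. The fingers move at their own pace and stop on an object; FORCE is the grip in N (left out, the last holds). Time passes only in rows, so rows that repeat a pose let the fingers close. It gives the time, the measured TCP pose, the force and the opening at its end, in the units of the state.
- state(): the state, without advancing time (a new reading comes with each control period).
- grab_frame(name): name is "scene" or "top" or "wrist"; returns a dict with "pixels" (480x640x3 uint8, red, green, blue), "depth" (480x640 float32, m along the optical axis (not along the pixel's ray), 0 where there is no reading), "fx", "fy", "cx", "cy" (pixels), "rvec" (rotation vector, rad) and "tvec" (3), from world to camera coordinates, as OpenCV has them. Camera axes: x right, y down, z forward; pixel columns grow to the right and rows downward; lengths in m; the calibration is good to about 2 mm. A picture is of the moment at which its call begins.
- finish_job(): hands the job in, once; it reports no verdict.
The state is a dict: "time": time; "joint_pos": joint angles; "dq": joint speeds; "tau": joint torques, N m; "position": TCP position; "ee_rot": TCP orientation; "ft_force": force on the tool from outside, world axes, zero at the start; "moment": the same for the moment, N m; "gripper_width": finger opening in m.
Only numpy, scipy, OpenCV 4.12 (cv2) and the standard library are available. Lean on these libraries where they do the work, as an engineer would, in place of code of your own. Each camera call takes 0.05 s, during which the arm holds its last target.

## Working session

There is one attempt and no reset: what is moved stays moved. The work goes in short steps, Python scripts to look and compute and a shell command to move; the robot and the scene stay as the last step left them, time stands still between calls to the robot, and variables do not carry over. Pictures are saved under pics/ and viewed, and the job is handed in when it is done.

```bash
mkdir -p pics; ls; cat > h.py <<'E'
import numpy as np,cv2
from rig import state,grab_frame
def cam(f):
    R=cv2.Rodrigues(np.array(f["rvec"],float))[0];t=np.array(f["tvec"],float).reshape(3)
    return R,t
def save(f,n): cv2.imwrite("pics/"+n,f["pixels"][:,:,::-1])
def ray(f,u,v,z):
    R,t=cam(f);d=R.T@np.array([(u-f["cx"])/f["fx"],(v-f["cy"])/f["fy"],1]);c=-R.T@t
    return c+d*(z-c[2])/d[2]
def cloud(f):
    R,t=cam(f);v,u=np.mgrid[:480,:640];d=f["depth"]
    p=np.stack([(u-f["cx"])/f["fx"]*d,(v-f["cy"])/f["fy"]*d,d],-1)
    return (p-t)@R
def proj(f,p):
    R,t=cam(f);q=R@np.array(p,float)+t
    return f["cx"]+f["fx"]*q[0]/q[2],f["cy"]+f["fy"]*q[1]/q[2]
E
python3 - <<'E'
from h import *
import pickle
print(state())
F={}
for n in("scene","top","wrist"):
    f=grab_frame(n);F[n]=f;save(f,n+"0.png");R,t=cam(f);print(n,-R.T@t)
pickle.dump(F,open("F0.pkl","wb"))
E
```

```text
pics
{'time': 0.0, 'joint_pos': array([ 1.01987110e+00,  2.21226722e-01,  1.52763468e+00, -1.59530118e-07,
        1.39471680e+00, -1.26099796e-01]), 'dq': array([ 2.02137769e-04,  1.55994945e-03, -7.66195044e-05,  1.56606934e-03,
        6.27117548e-04, -2.18734253e-04]), 'tau': array([-1.05299088e-03, -4.96902359e+01, -3.89392090e+01, -2.08111223e-04,
        1.10480294e-02,  1.30773182e-05]), 'position': array([0.2572766 , 0.56890893, 0.23018642]), 'ee_rot': array([ 0.33175245,  1.54565367, -0.33471289]), 'ft_force': array([ 0.53391796, -0.21780871,  0.43682421]), 'moment': array([-0.01914969,  0.03286148, -0.01587651]), 'gripper_width': 0.08541987573677341}
scene [ 1.28830941 -0.20280382  0.57815765]
top [ 0.45281277 -0.01045404  0.98652689]
wrist [0.19698034 0.59658929 0.37236733]
```

View pics/scene0.png

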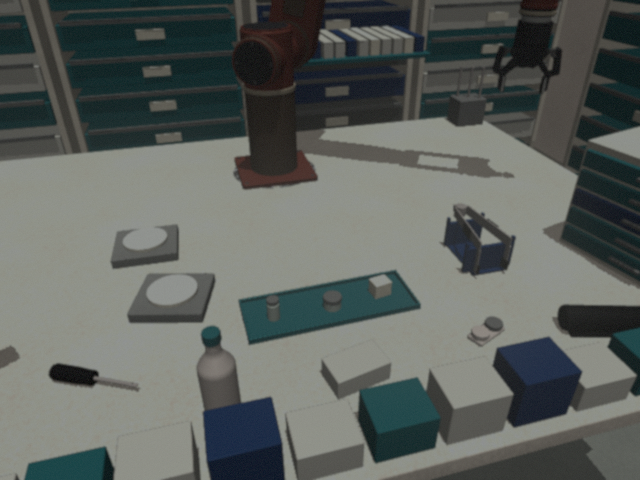

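View pics/top0.png

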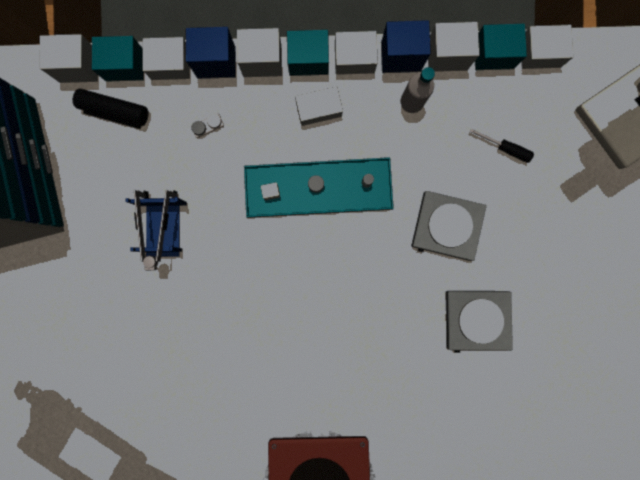

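View pics/wrist0.png

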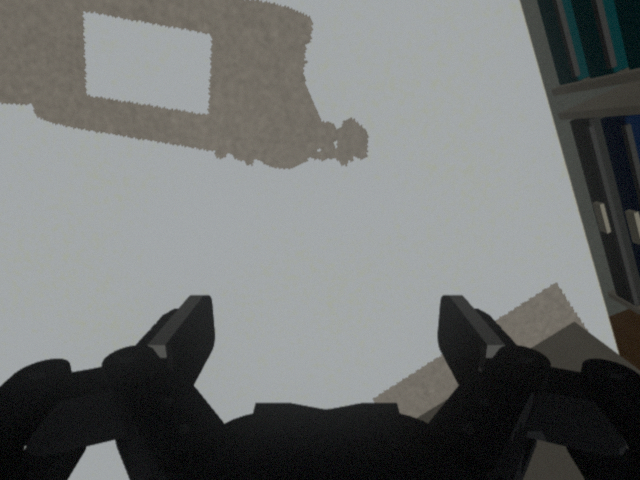

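The scene and top views show two stages, at top pixels (451,225) and (482,320). The tray holds the carton (270,190), jar (316,184) and vial (368,180). The tongs rest is at (160,225), with the hinge end towards the robot at about (157,265).

```bash
python3 - <<'E'
from h import *
import pickle
F=pickle.load(open("F0.pkl","rb"));f=F["top"];im=f["pixels"][:,:,::-1]
a=cv2.resize(im[180:280,110:200],None,fx=5.5,fy=5.5,interpolation=cv2.INTER_CUBIC)
b=cv2.resize(im[145:270,235:495],None,fx=3,fy=3,interpolation=cv2.INTER_CUBIC)
cv2.imwrite("pics/ca.png",a);cv2.imwrite("pics/cb.png",b)
hsv=cv2.cvtColor(f["pixels"],cv2.COLOR_RGB2HSV)
P=cloud(f)
for n,(u,v) in dict(st1=(451,225),st2=(482,320),vial=(368,180),jar=(316,184),cart=(270,190)).items():
    print(n,np.round(P[v,u],4), im[v,u], np.round(P[v-4:v+5:2,u,2],3),np.round(P[v,u-6:u+7:2,2],3))
# discs
for (u,v) in((451,225),(482,320)):
    g=cv2.cvtColor(im,cv2.COLOR_BGR2GRAY)[v-32:v+32,u-32:u+32]
    _,m=cv2.threshold(g,0,255,cv2.THRESH_OTSU)
    n,l,s,c=cv2.connectedComponentsWithStats(m);k=l[32,32];cc=c[k]+[u-32,v-32];A=s[k,4]
    p=ray(f,*cc,.03);print("disc",cc,A,p,np.hypot(*p[:2]),"diam",2*np.sqrt(A/np.pi)*(.9865-.03)/f["fx"])
E
```

```text
st1 [ 0.5305 -0.2839  0.0303] [150 148 144] [0.029 0.03  0.03  0.027 0.035] [0.031 0.032 0.03  0.03  0.03  0.031 0.029]
st2 [ 0.3362 -0.3383  0.0291] [151 148 145] [0.029 0.03  0.029 0.032 0.033] [0.03  0.029 0.032 0.029 0.03  0.032 0.029]
vial [ 0.6252 -0.1155  0.0468] [91 95 95] [0.045 0.044 0.047 0.046 0.046] [0.032 0.047 0.048 0.047 0.047 0.047 0.002]
jar [ 0.6232 -0.0098  0.0286] [93 96 99] [0.032 0.029 0.029 0.033 0.03 ] [0.027 0.029 0.027 0.029 0.027 0.031 0.029]
cart [0.6126 0.0853 0.0331] [149 146 143] [0.036 0.034 0.033 0.03  0.033] [0.987 0.031 0.035 0.033 0.987 0.034 0.034]
disc [450.7535449  224.75084402] 1481 [ 0.53106412 -0.28354785  0.03      ] 0.6020203364057218 diam 0.08894881222834052
disc [481.614489   320.87968952] 1546 [ 0.33459615 -0.33709617  0.03      ] 0.4749614811777751 diam 0.09087980126736146
```

View pics/ca.png

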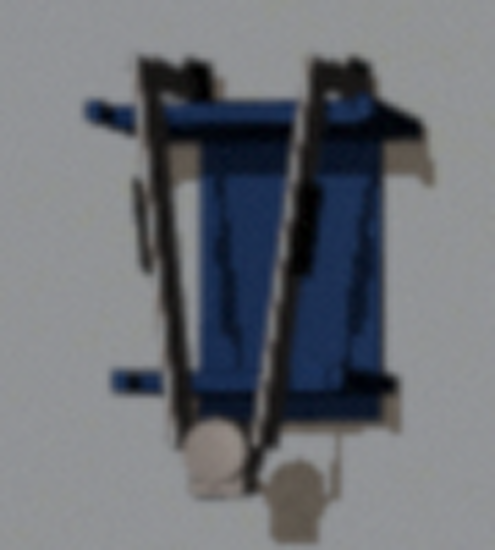

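View pics/cb.png

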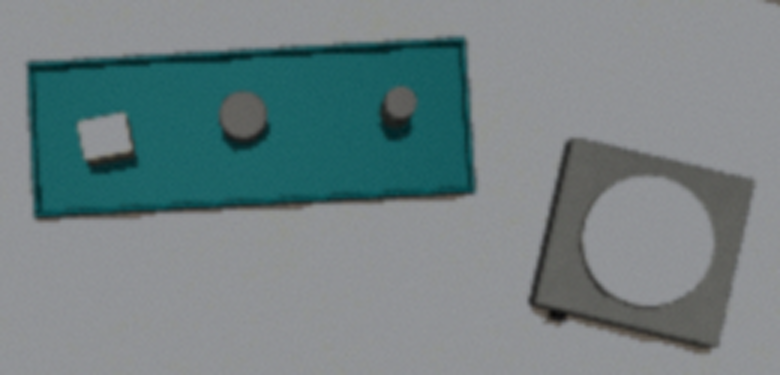

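```bash
python3 - <<'E'
from h import *
import pickle
F=pickle.load(open("F0.pkl","rb"));f=F["top"]
P=cloud(f);np.set_printoptions(suppress=True,precision=4)
s=P[180:280,110:200].reshape(-1,3);c=f["pixels"][180:280,110:200].reshape(-1,3)
m=(s[:,2]>.055)&(s[:,2]<.12);print(m.sum());q=s[m]
blue=c[m][:,2].astype(int)>c[m][:,0]+25
print(np.histogram(q[~blue][:,2],bins=12))
q2=q[~blue]
for x in np.arange(.43,.66,.01):
    r=q2[abs(q2[:,0]-x)<.005]
    if len(r)>3:
        y=np.sort(r[:,1]);k=np.argmax(np.diff(y));print(round(x,3),len(r),"R",y[0],y[k],"L",y[k+1],y[-1],"z",np.median(r[:,2]))
q3=q[blue];print("blue",q3.min(0),q3.max(0),len(q3))
print(cv2.Rodrigues(state()["ee_rot"])[0])
E
```

```text
1308
(array([ 18,  28,  51,  75,  84,  78,  68,  72,  92, 159, 259,  53]), array([0.0551, 0.0576, 0.0602, 0.0628, 0.0654, 0.0679, 0.0705, 0.0731,
       0.0757, 0.0782, 0.0808, 0.0834, 0.086 ]))
0.46 61 R 0.3096239081855598 0.3250093363996223 L 0.3264006527774094 0.3285600443874303 z 0.07910372423281584
0.47 83 R 0.3029477828449301 0.3049592428265574 L 0.30760669962064696 0.33534127766339045 z 0.0810465111894836
0.48 89 R 0.3019540012796235 0.3283245844760445 L 0.33268888647759637 0.33717972748862507 z 0.08032835658322107
0.49 75 R 0.27565392027545943 0.3029318693240944 L 0.3337154964616921 0.3614572338163752 z 0.07036562931928746
0.5 71 R 0.2757288543821831 0.3103396599633088 L 0.3341735005066443 0.3606529215913459 z 0.06984702405453085
0.51 48 R 0.29725264096410436 0.3021776092227468 L 0.33445423583873946 0.3383389960023102 z 0.07607030288272969
0.52 55 R 0.29615374067374667 0.2990250934926132 L 0.33690720909287003 0.3408391525414328 z 0.07434040301093986
0.53 52 R 0.2907383421419055 0.2977065091778772 L 0.33740217980269377 0.344129878015305 z 0.07443531347964447
0.54 71 R 0.289156
[... 309 characters left out ...]
4585
0.57 50 R 0.28659542135027966 0.2926942721982185 L 0.3416134018111521 0.3476178052659992 z 0.07612624199296464
0.58 51 R 0.2874193640085233 0.2912059217826497 L 0.3419442006725922 0.3463001336849772 z 0.07588947017887224
0.59 74 R 0.26490426783028126 0.30674955897062084 L 0.34305238153511464 0.36792307171088406 z 0.07060988161204573
0.6 67 R 0.26464512274947255 0.29796707618690654 L 0.34459214000594574 0.36413864801264006 z 0.07306539741870777
0.61 49 R 0.2832692921907556 0.28698411336000906 L 0.3444622481594814 0.3485464038597259 z 0.07044762205510595
blue [0.4924 0.2656 0.0552] [0.5987 0.3691 0.0752] 271
[[-0.0008  0.4121  0.9111]
 [-0.0013  0.9111 -0.4121]
 [-1.     -0.0015 -0.0002]]
```

Choices: 
- **Stage:** (451,225) at 0.602 m, against (482,320) at 0.475 m. I take the farther one.
- **Vial:** (368,180), top at z 0.047, tall and slim. The jar at (316,184) and the loose jars at (199,128) and (215,122) are squat, so I rule them out.
- **Tongs:** the grip is near (0.552, 0.317) and points at about -1.35°.

The crops confirm all three. Next I move above the tongs.

```bash
python3 -m handwheel '[[0.085,0.003,-0.0108,0.0372,0],[0.085,0.006,-0.0216,0.0744,0],[0.085,0.009,-0.0324,0.1116,0],[0.085,0.012,-0.0432,0.1488,0],[0.085,0.015,-0.054,0.186,0],[0.085,0.018,-0.0648,0.2232,0],[0.085,0.021,-0.0756,0.2604,0],[0.085,0.024,-0.0864,0.2976,0]]' 20
python3 -m handwheel '[[0.085,0.003,-0.0108,0.0372,-0.1],[0.085,0.006,-0.0217,0.0747,-0.2],[0.085,0.006,-0.0217,0.0747,-0.3],[0.085,0.006,-0.0217,0.0747,-0.401],[0.085,0.006,-0.0217,0.0747,-0.401],[0.085,0.006,-0.0217,0.0747,-0.401]]'
python3 - <<'E'
from h import *
import pickle
print(state()["position"],cv2.Rodrigues(state()["ee_rot"])[0],state()["joint_pos"])
f=grab_frame("wrist");save(f,"w1.png");pickle.dump(f,open("w1.pkl","wb"))
E
```

```text
time: 0.82
position: [0.4941, 0.3665, 0.2069]
ee_rot: [0.333, 1.545, -0.333]
ft_force: [0.0, 0.8, 0.8]
gripper_width: 0.085
time: 1.32
position: [0.5521, 0.3173, 0.2009]
ee_rot: [0.021, 1.571, -0.021]
ft_force: [-0.5, -0.2, -0.1]
gripper_width: 0.0848
[0.55208036 0.31730913 0.20086809] [[-7.53923246e-04  2.70052720e-02  9.99635007e-01]
 [-2.60047116e-04  9.99635252e-01 -2.70054747e-02]
 [-9.99999682e-01 -2.80312256e-04 -7.46625611e-04]] [ 3.97869169e-01  2.70208584e-01  1.52505667e+00  5.37147857e-05
  1.34712319e+00 -1.14593043e+00]
```

View pics/w1.png

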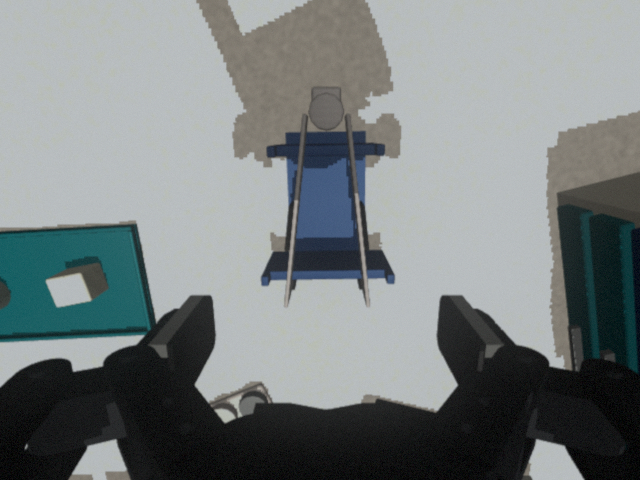

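The wrist view shows the tongs between the fingers, with the hinge cap at (326,110), tips at (287,300) and (368,300), and the rest bars at rows 150 and 265.

```bash
python3 - <<'E'
from h import *
import pickle
f=pickle.load(open("w1.pkl","rb"));P=cloud(f);c=f["pixels"].astype(int);np.set_printoptions(suppress=True,precision=4)
s=P[80:312,255:405].reshape(-1,3);c=c[80:312,255:405].reshape(-1,3)
blue=c[:,2]>c[:,0]+25
q=s[(s[:,2]>.074)&(s[:,2]<.1)&~blue]
mids=[]
for x in np.arange(.465,.62,.01):
    r=q[abs(q[:,0]-x)<.005]
    if len(r)>3:
        y=np.sort(r[:,1]);k=np.argmax(np.diff(y));mids.append((x,(y[0]+y[k]+y[k+1]+y[-1])/4));print(round(x,3),len(r),y[[0,k,k+1,-1]],mids[-1][1],np.median(r[:,2]))
m=np.array(mids);m=m[(m[:,0]>.49)];k=np.polyfit(m[:,0],m[:,1],1);print("slope",k[0],"y@.552",np.polyval(k,.552))
print("x range",q[:,0].min(),q[:,0].max())
b=s[blue&(s[:,2]>.05)&(s[:,2]<.09)]
for lo,hi in((.48,.51),(.58,.61)):
    r=b[(b[:,0]>lo)&(b[:,0]<hi)&(b[:,2]>.066)];print("lips",len(r),r[:,0].min(),r[:,0].max(),r[:,1].min(),r[:,1].max())
    r=b[(b[:,0]>lo)&(b[:,0]<hi)&(b[:,2]<.066)];print("bar",np.percentile(r[:,0],[5,95]),np.median(r[:,2]))
E
```

```text
0.465 514 [0.3076 0.3077 0.3083 0.331 ] 0.3136327044915596 0.08025582979762265
0.475 604 [0.3025 0.3062 0.3082 0.3356] 0.3131132091662584 0.0802668142827832
0.485 166 [0.3006 0.3227 0.3334 0.3368] 0.3234060550975417 0.07996438804869499
0.495 145 [0.2996 0.3034 0.3342 0.3381] 0.31883949859171246 0.08026265887291237
0.505 137 [0.2976 0.3021 0.3353 0.3387] 0.31840702728877984 0.08017703978892991
0.515 136 [0.2966 0.3005 0.3362 0.3399] 0.3182803040430652 0.07988902933048397
0.525 135 [0.2954 0.2991 0.3372 0.3407] 0.3180736875502769 0.08022356254388771
0.535 235 [0.2899 0.2975 0.3382 0.3449] 0.3175974993666608 0.08003654244997899
0.545 258 [0.2886 0.2962 0.3391 0.3463] 0.3175580578418258 0.08008989386752668
0.555 255 [0.2874 0.2948 0.3401 0.3471] 0.31733906268781525 0.080153137951373
0.565 192 [0.2862 0.2931 0.3411 0.3478] 0.3170488349871418 0.0800248009693422
0.575 115 [0.2876 0.2917 0.342  0.3456] 0.316745881944121 0.08006502076480546
0.585 113 [0.2863 0.2903 0.343  0.3464] 0.3165107562682186 0.07992805456023697
0.595 107 [0.2851 0.2889 0.3441 0.3472] 0.31632338951238104 0.0801026430731257
0.605 105 [0.2837 0.2875 0.3451 0.3488] 0.31626795500064436 0.07994058115266876
0.615 13 [0.2852 0.2858 0.3463 0.3487] 0.3165211389781257 0.0794348907708421
slope -0.0216123235114694 y@.552 0.31741199805213205
x range 0.45324239814392914 0.6121605277036773
lips 85 0.49202316720602624 0.5051418641212319 0.2780136511136579 0.3594811862541881
bar [0.4924 0.4986] 0.05829895373128641
lips 117 0.5889497663285778 0.5982161706094832 0.26616448114869573 0.36850794501425455
bar [0.5897 0.5965] 0.05821998471921052
```

```bash
python3 -m handwheel '[[0.085,0.025,0,-0.001,-0.005],[0.085,0.05,0,-0.001,-0.005],[0.085,0.075,0,-0.001,-0.005],[0.085,0.1,0,-0.001,-0.005],[0.085,0.12,0,-0.001,-0.005],[0.085,0.135,0,-0.001,-0.005],[0.085,0.147,0,-0.001,-0.005],[0.085,0.147,0,-0.001,-0.005]]' 20
python3 - <<'E'
from h import *
import pickle
f=grab_frame("wrist");save(f,"w2.png");f=grab_frame("scene");cv2.imwrite("pics/s2.png",cv2.resize(f["pixels"][170:300,400:560,::-1],None,fx=4.5,fy=4.5,interpolation=cv2.INTER_CUBIC))
E
```

```text
time: 2.03
position: [0.5489, 0.3172, 0.0512]
ee_rot: [0.014, 1.575, -0.017]
ft_force: [-1.0, -0.9, -0.7]
gripper_width: 0.085
```

View pics/w2.png

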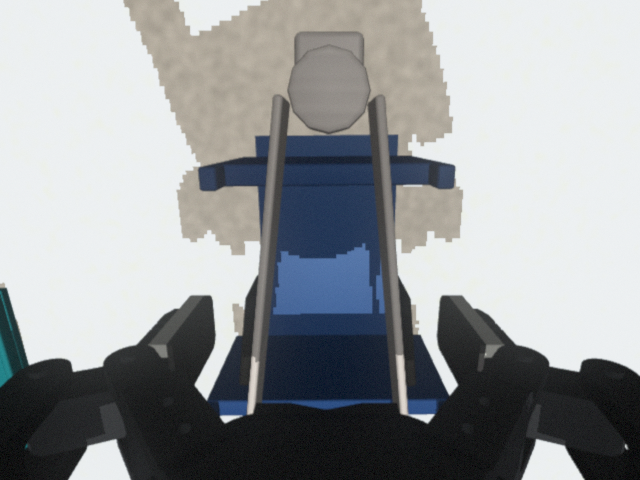

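View pics/s2.png

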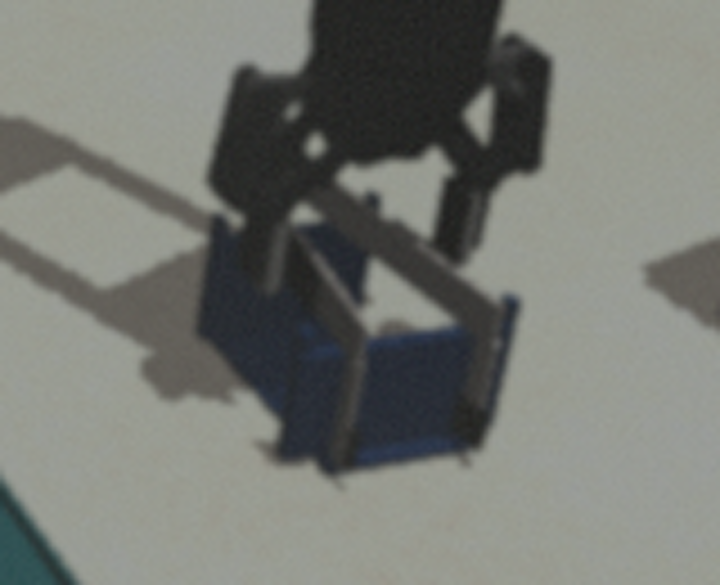

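The fingers straddle the grips evenly (pads near columns 212 and 440, blades at 250 and 400) with nothing touching. I'll let it settle, then squeeze to 52 mm.

```bash
python3 -m handwheel '[[0.07,0,0,0,0],[0.06,0,0,0,0],[0.056,0,0,0,0],[0.052,0,0,0,0],[0.052,0,0,0,0],[0.052,0,0,0,0]]' 20
python3 - <<'E'
from h import *
s=state();print(s["position"],s["ee_rot"],s["gripper_width"])
f=grab_frame("wrist");save(f,"w3.png")
E
```

```text
time: 2.63
position: [0.5533, 0.3185, 0.0576]
ee_rot: [0.017, 1.566, -0.013]
ft_force: [-1.4, -0.6, 7.8]
gripper_width: 0.052
[0.55328569 0.31848069 0.0575846 ] [ 0.01650299  1.56607435 -0.01323385] 0.05203034998623281
```

View pics/w3.png

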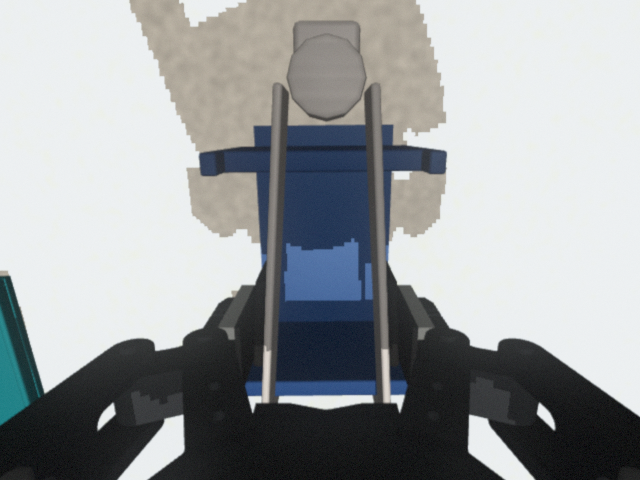

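```bash
python3 -m handwheel '[[0.052,0,0,0,0],[0.052,0,0,0,0]]' 20
python3 -m handwheel '[[0.052,-0.004,0,0,0],[0.052,-0.008,0,0,0],[0.052,-0.014,0,0,0],[0.052,-0.02,0,0,0],[0.052,-0.02,0,0,0],[0.052,-0.02,0,0,0]]' 20
python3 - <<'E'
from h import *
s=state();print(s["position"],s["ee_rot"],s["gripper_width"])
f=grab_frame("wrist");save(f,"w4.png")
E
```

```text
time: 2.85
position: [0.5533, 0.3185, 0.0576]
ee_rot: [0.017, 1.566, -0.013]
ft_force: [-0.9, 0.2, 8.5]
gripper_width: 0.0521
time: 3.35
position: [0.5517, 0.3177, 0.075]
ee_rot: [0.015, 1.57, -0.014]
ft_force: [0.3, -0.4, -1.2]
gripper_width: 0.052
[0.55165815 0.3176985  0.07502575] [ 0.01515639  1.56963947 -0.01441584] 0.05200318654219717
```

View pics/w4.png

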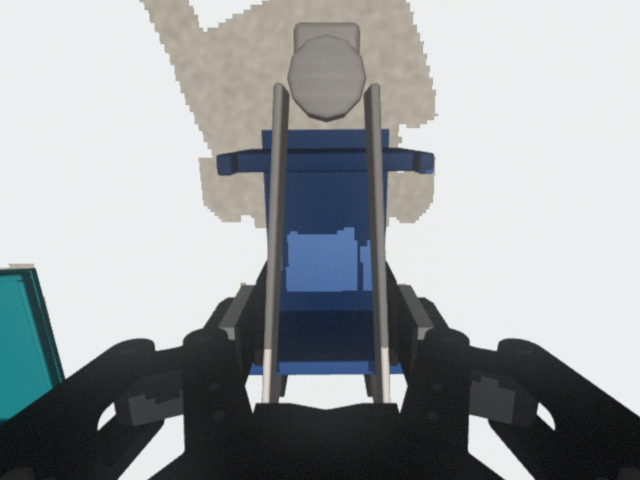

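The tongs rise with the fingers and the hinge stays at (326,77). I'll lift clear and measure where the tongs sit in the grasp.

```bash
python3 -m handwheel '[[0.052,-0.02,0,0,0],[0.052,-0.04,0,0,0],[0.052,-0.06,0,0,0],[0.052,-0.08,0,0,0],[0.052,-0.09,0,0,0],[0.052,-0.09,0,0,0],[0.052,-0.09,0,0,0]]' 20
cat > tm.py <<'E'
from h import *
import pickle,sys
def tm(f,zt):
    s=state();p=s["position"];R=cv2.Rodrigues(s["ee_rot"])[0]
    P=cloud(f);q=(P[20:470,230:430].reshape(-1,3)-p)@R   # tool frame
    np.set_printoptions(suppress=True,precision=4)
    print("tcp",p,"yaw z-axis",np.arctan2(R[1,2],R[0,2]))
    q=q[(q[:,0]>-.036)&(q[:,0]<-.005)]
    L=[]
    for z in np.arange(-.105,.08,.01):
        r=q[(abs(q[:,2]-z)<.005)]
        r=r[r[:,0]<np.percentile(r[:,0],50)+.003] if len(r) else r
        if len(r)>5:
            y=np.sort(r[:,1]);k=np.argmax(np.diff(y));print(round(z,3),len(r),y[[0,k,k+1,-1]],"mid",(y[0]+y[k]+y[k+1]+y[-1])/4,"x",np.median(r[:,0]))
    print("zmin",q[:,2].min())
f=grab_frame("wrist");save(f,sys.argv[1]);pickle.dump(f,open("last.pkl","wb"));tm(f,0)
E
python3 tm.py w5.png
```

```text
time: 3.98
position: [0.5513, 0.3175, 0.1641]
ee_rot: [0.015, 1.57, -0.015]
ft_force: [0.5, 0.7, -1.4]
gripper_width: 0.052
tcp [0.5506 0.3172 0.1629] yaw z-axis -0.01880535312615889
-0.095 1797 [-0.0096  0.0001  0.0004  0.0104] mid 0.0002918400866802587 x -0.017556640624867233
-0.085 2662 [-0.0156  0.0121  0.0136  0.0163] mid 0.0065838045599548155 x -0.020529411464466553
-0.075 2385 [-0.0163 -0.0127 -0.0108  0.0169] mid -0.00570777243633288 x -0.02071855829260191
-0.065 689 [-0.0172 -0.0134  0.014   0.0176] mid 0.00025818673197692404 x -0.02094183521889496
-0.055 643 [-0.0179 -0.0142  0.0148  0.0185] mid 0.000287389901520203 x -0.021351376268009346
-0.045 608 [-0.0186 -0.015   0.0155  0.0193] mid 0.00030990185398861465 x -0.021624933957611933
-0.035 573 [-0.0194 -0.0158  0.0161  0.0201] mid 0.00025054485986001837 x -0.0218815365591214
-0.025 548 [-0.02   -0.0165  0.0168  0.0207] mid 0.00024791513792504685 x -0.022281501311992503
-0.015 1859 [-0.0326 -0.0172  0.0177  0.033 ] mid 0.0002227712989570363 x -0.023025323748079723
-0.005 1647 [-0.0328 -0.018   0.0184  0.0371] mid 0.001156911141129915 x -0.02328269978777276
0.005 1454 [-0.0263 -0.0188  0.0191  0.0266] mid 0.00013723202401669417 x -0.023606377585084666
0.015 711 [-0.0262 -0.0195  0.0197  0.0266] mid 0.00014119691833722886 x -0.023596706375107076
0.025 407 [-0.0241 -0.0203  0.0206  0.0239] mid 2.4898424870128423e-05 x -0.023839641492049733
0.035 102 [-0.0241 -0.021   0.0212  0.0225] mid -0.0003696362016734119 x -0.013951059914717425
0.045 19 [-0.022  -0.0219  0.0219  0.0223] mid 5.262421149804762e-05 x -0.0070956821038616015
zmin -0.09906053399010745
```

View pics/w5.png

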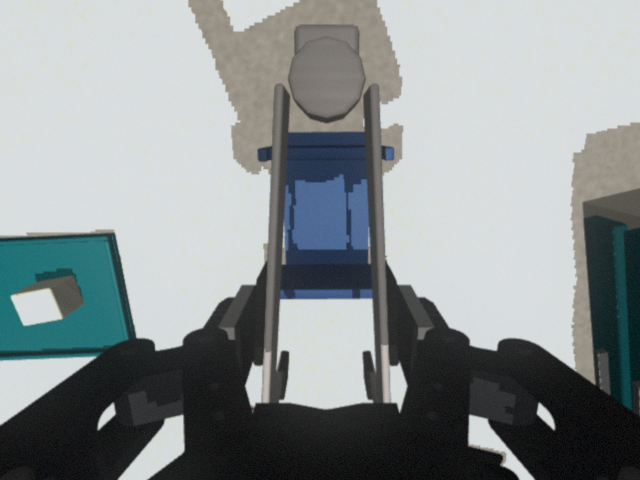

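The tongs hang centred in the fingers (mid +0.2 mm), pitched about 2° nose-up, with the grip point about 13 mm above the TCP. Next I'll measure the vial from both fixed cameras.

```bash
python3 - <<'E'
from h import *
import pickle
F=pickle.load(open("F0.pkl","rb"));np.set_printoptions(suppress=True,precision=4)
for n,(u0,u1,v0,v1) in dict(top=(355,382,165,195),scene=(258,290,285,330)).items():
    f=F[n];P=cloud(f)[v0:v1,u0:u1];m=(P[...,2]>.041)&(P[...,2]<.052)&(abs(P[...,0]-.625)<.03)
    q=P[m];vv,uu=np.nonzero(m);print(n,len(q),q.mean(0),(q[:,:2].min(0)+q[:,:2].max(0))/2,np.ptp(q[:,:2],axis=0),ray(f,uu.mean()+u0,vv.mean()+v0,.046))
f=F["scene"];P=cloud(f);q=P[275:335,250:295].reshape(-1,3);q=q[(q[:,2]>.012)&(q[:,2]<.052)&(q[:,0]>.59)&(q[:,0]<.66)];print(len(q),q.min(0),q.max(0))
print(proj(f,[.625,-.115,.046]))
f=F["top"];
for n,(u,v,z) in dict(jar=(316,184,.026),cart=(270,190,.032)).items(): print(n,ray(f,u,v,z))
s=state();p=s["position"];R=cv2.Rodrigues(s["ee_rot"])[0];print(p,R)
E
```

```text
top 93 [ 0.6277 -0.1157  0.0464] [ 0.6276 -0.1156] [0.0206 0.021 ] [ 0.6277 -0.1157  0.046 ]
scene 109 [ 0.6305 -0.117   0.0455] [ 0.629  -0.1168] [0.0233 0.021 ] [ 0.6311 -0.117   0.046 ]
271 [ 0.6173 -0.1274  0.0124] [ 0.6409 -0.106   0.0483]
(np.float64(272.4995189146924), np.float64(297.45387266829295))
jar [ 0.6237 -0.0098  0.026 ]
cart [0.6128 0.0854 0.032 ]
[0.5506 0.3172 0.1629] [[-0.0016  0.0188  0.9998]
 [-0.0007  0.9998 -0.0188]
 [-1.     -0.0007 -0.0016]]
```

```bash
python3 -m handwheel '[[0.052,0,-0.006,0,0],[0.052,0,-0.018,0.001,0],[0.052,0,-0.034,0.002,0],[0.052,0,-0.054,0.003,0],[0.052,0,-0.074,0.004,0],[0.052,0,-0.094,0.005,0],[0.052,0,-0.114,0.006,0],[0.052,0,-0.134,0.007,0]]' 20
python3 -m handwheel '[[0.052,0,-0.02,0.001,0],[0.052,0,-0.04,0.002,0],[0.052,0,-0.06,0.003,0],[0.052,0,-0.08,0.004,0],[0.052,0,-0.1,0.005,0],[0.052,0,-0.12,0.006,0],[0.052,0,-0.14,0.007,0],[0.052,0,-0.16,0.008,0]]' 20
python3 -m handwheel '[[0.052,0,-0.02,0.001,0],[0.052,0,-0.04,0.002,0],[0.052,0,-0.06,0.004,0],[0.052,0,-0.08,0.006,0],[0.052,0,-0.1,0.007,0],[0.052,0,-0.116,0.008,0],[0.052,0,-0.128,0.0085,0],[0.052,0,-0.1376,0.0086,0]]' 20
python3 -m handwheel '[[0.052,0,0,0,0],[0.052,0,0,0,0]]' 20
python3 tm.py w6.png; python3 - <<'E'
from h import *
f=grab_frame("scene");cv2.imwrite("pics/s6.png",cv2.resize(f["pixels"][170:350,180:440,::-1],None,fx=3,fy=3,interpolation=cv2.INTER_CUBIC))
E
```

```text
time: 4.7
position: [0.5552, 0.1807, 0.1637]
ee_rot: [0.015, 1.572, -0.016]
ft_force: [-0.2, -0.2, -0.4]
gripper_width: 0.0521
time: 5.37
position: [0.5598, 0.0208, 0.1637]
ee_rot: [0.015, 1.572, -0.016]
ft_force: [0.5, -1.0, -1.2]
gripper_width: 0.0525
time: 6.03
position: [0.5658, -0.1165, 0.1638]
ee_rot: [0.016, 1.572, -0.016]
ft_force: [0.1, 0.6, -0.6]
gripper_width: 0.0519
time: 6.2
position: [0.5663, -0.1148, 0.164]
ee_rot: [0.016, 1.571, -0.015]
ft_force: [0.7, 0.4, -0.9]
gripper_width: 0.0518
tcp [ 0.5664 -0.1141  0.1641] yaw z-axis -0.019071246473664528
-0.095 1972 [-0.0105 -0.0008 -0.0005  0.0095] mid -0.0005758900490577799 x -0.01685823253709518
-0.085 2719 [-0.0165 -0.0135 -0.0122  0.0154] mid -0.00671723187229724 x -0.019625095163717132
-0.075 2215 [-0.0171 -0.0135 -0.0113  0.0162] mid -0.006427539517315788 x -0.01970957583841603
-0.065 683 [-0.0182 -0.0144  0.0132  0.0171] mid -0.0005513206766564931 x -0.01994854765780721
-0.055 648 [-0.0188 -0.0151  0.014   0.0178] mid -0.0005254146524519667 x -0.02028743191771338
-0.045 608 [-0.0195 -0.0159  0.0148  0.0185] mid -0.0005379031998274681 x -0.020547454068472467
-0.035 579 [-0.0201 -0.0167  0.0154  0.0191] mid -0.0005872428793415154 x -0.020895767602855594
-0.025 543 [-0.024  -0.0175  0.0161  0.0198] mid -0.0013801724553218903 x -0.02120778954140038
-0.015 2042 [-0.0335 -0.0183  0.0168  0.0321] mid -0.0007167622324781384 x -0.022032563936816213
-0.005 1637 [-0.0272 -0.019   0.0177  0.036 ] mid 0.0018574474279300108 x -0.022217014360992975
0.005 1490 [-0.0272 -0.0198  0.0183  0.0256] mid -0.0007937418470405841 x -0.022524382816487346
0.015 648 [-0.0272 -0.0206  0.019   0.0257] mid -0.0007805864600648428 x -0.022442288005282016
0.025 381 [-0.0251 -0.0214  0.0196  0.0233] mid -0.0008941739396543047 x -0.022647472053443612
0.035 97 [-0.0229 -0.0221  0.0203  0.021 ] mid -0.0009283369915488353 x -0.012146234994598859
zmin -0.0997927688994426
```

View pics/w6.png

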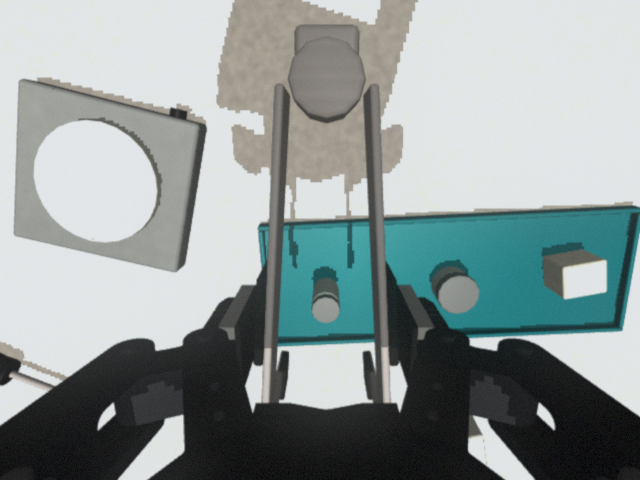

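View pics/s6.png

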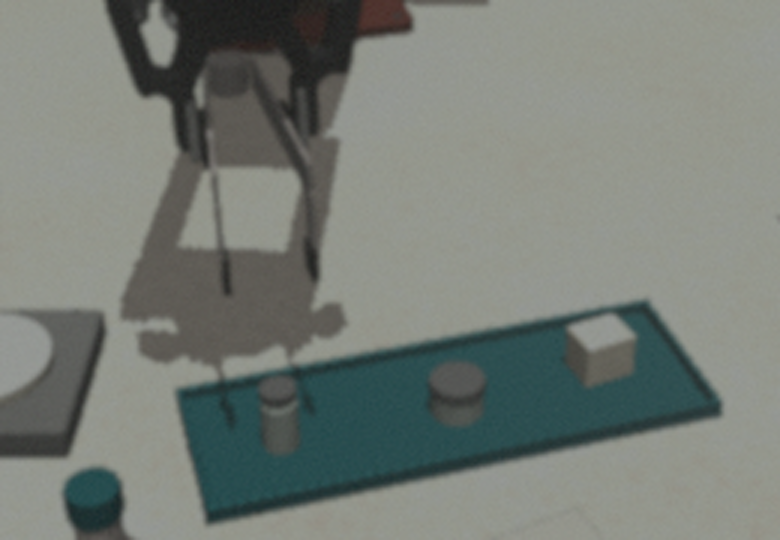

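The vial (top at pixel (325,310)) lies between the blade tips at (283,375) and (368,375), with the jar at (458,293). I'll measure the vial again in the wrist view.

```bash
python3 - <<'E'
from h import *
import pickle
f=pickle.load(open("last.pkl","rb"));s=state();p=s["position"];R=cv2.Rodrigues(s["ee_rot"])[0];np.set_printoptions(suppress=True,precision=4)
P=cloud(f)
q=P[260:345,300:350].reshape(-1,3);q=q[(q[:,2]>.042)&(q[:,2]<.052)];print("vial",len(q),q.mean(0),np.ptp(q,axis=0),(q.min(0)+q.max(0))/2)
print("vial in tool",((q.min(0)+q.max(0))/2-p)@R)
# pad: dark pixels around tips
for u0,u1 in((276,292),(358,376)):
    q=P[345:405,u0:u1].reshape(-1,3);t=(q-p)@R;t=t[(t[:,0]>.01)&(t[:,0]<.06)];print(len(t),t.min(0) if len(t) else 0,t.max(0) if len(t) else 0)
d=P[80:245,15:205].reshape(-1,3);c=f["pixels"][80:245,15:205].reshape(-1,3).min(1);q=d[(c>200)&(abs(d[:,2]-.03)<.004)];print("disc",len(q),(q.min(0)+q.max(0))/2,np.ptp(q,axis=0))
E
```

```text
vial 606 [ 0.6261 -0.1166  0.0451] [0.0218 0.0214 0.0049] [ 0.6268 -0.1166  0.0445]
vial in tool [ 0.1197 -0.0018  0.0604]
493 [ 0.0101 -0.0274  0.049 ] [ 0.0485 -0.0221  0.0676]
505 [0.01   0.0192 0.0492] [0.0483 0.0243 0.0682]
disc 11455 [ 0.5302 -0.2838  0.0292] [0.0883 0.0895 0.0054]
```

The vial is at tool (y -1.8, z 60.4) mm and the tips' mid is at (-1.6, about 59), so it fits. Next I descend.

```bash
python3 -m handwheel '[[0.052,0.01,0,0.001,0],[0.052,0.025,0,0.001,0],[0.052,0.04,0,0.001,0],[0.052,0.055,0,0.001,0],[0.052,0.07,0,0.001,0],[0.052,0.085,0,0.001,0],[0.052,0.096,0,0.001,0],[0.052,0.103,0,0.001,0]]' 20
python3 -m handwheel '[[0.052,0,0,0,0],[0.052,0,0,0,0]]' 20
python3 - <<'E'
from h import *
f=grab_frame("wrist");save(f,"w7.png")
f=grab_frame("scene");cv2.imwrite("pics/s7.png",cv2.resize(f["pixels"][230:350,220:420,::-1],None,fx=4,fy=4,interpolation=cv2.INTER_CUBIC))
E
```

```text
time: 6.97
position: [0.5667, -0.1134, 0.0591]
ee_rot: [0.015, 1.573, -0.013]
ft_force: [-0.5, -0.3, -0.7]
gripper_width: 0.052
time: 7.13
position: [0.5677, -0.1141, 0.0611]
ee_rot: [0.015, 1.571, -0.014]
ft_force: [0.6, -0.1, -0.8]
gripper_width: 0.0523
```

View pics/w7.png

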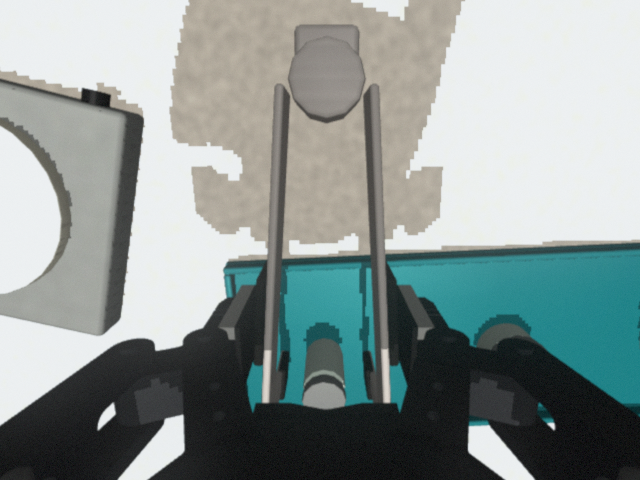

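View pics/s7.png

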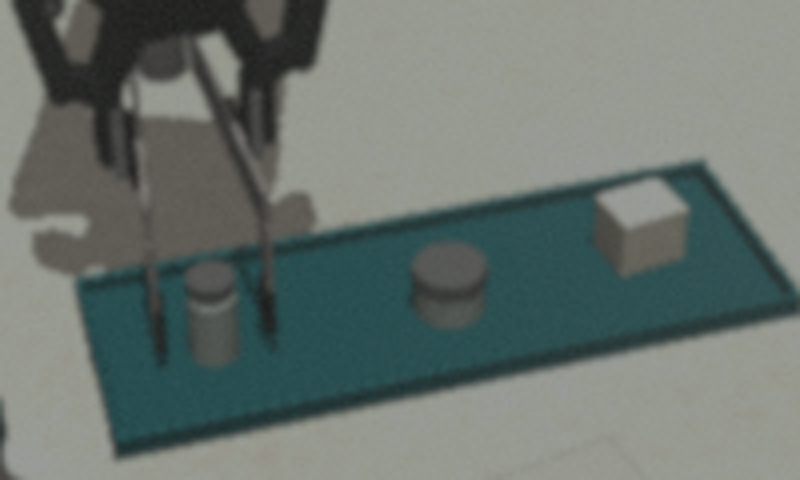

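The vial stands midway between the pads. Now I squeeze with 32 N.

```bash
python3 -m handwheel '[[0.048,0,0,0,0],[0.044,0,0,0,0],[0.041,0,0,0,0],[0.038,0,0,0,0],[0.034,0,0,0,0],[0.03,0,0,0,0],[0.03,0,0,0,0],[0.03,0,0,0,0]]' 32
python3 -m handwheel '[[0.03,0,0,0,0],[0.03,0,0,0,0],[0.03,0,0,0,0]]' 32
python3 - <<'E'
from h import *
f=grab_frame("wrist");save(f,"w8.png")
f=grab_frame("scene");cv2.imwrite("pics/s8.png",cv2.resize(f["pixels"][230:350,220:420,::-1],None,fx=4,fy=4,interpolation=cv2.INTER_CUBIC))
E
```

```text
time: 7.9
position: [0.5679, -0.1146, 0.0618]
ee_rot: [0.015, 1.57, -0.015]
ft_force: [-2.5, -0.3, 4.6]
gripper_width: 0.038
time: 8.15
position: [0.568, -0.1146, 0.0618]
ee_rot: [0.015, 1.57, -0.015]
ft_force: [-2.8, -1.1, 5.5]
gripper_width: 0.0377
```

View pics/w8.png

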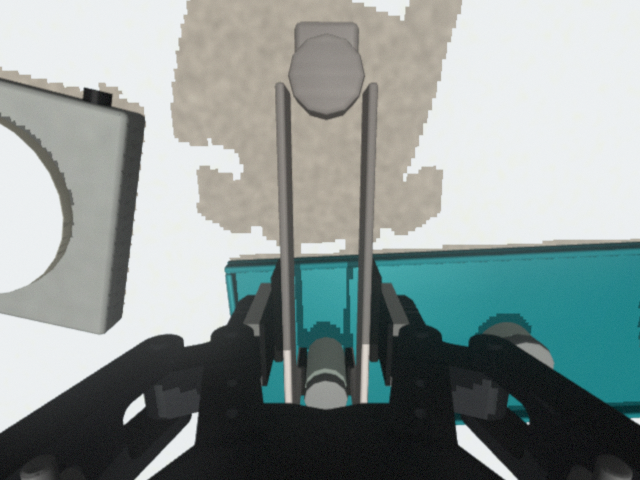

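View pics/s8.png

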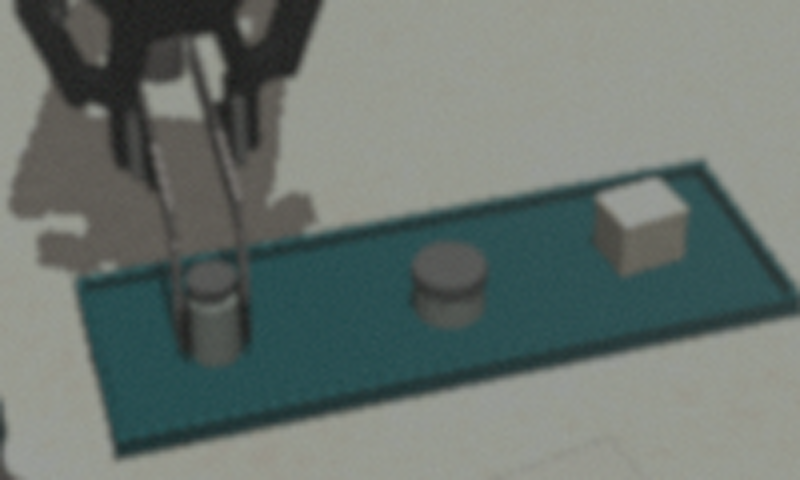

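The pads now hold the vial upright, with the gripper stopped at 37.7 mm. I'll lift it slowly.

```bash
python3 -m handwheel '[[0.03,-0.003,0,0,0],[0.03,-0.007,0,0,0],[0.03,-0.013,0,0,0],[0.03,-0.021,0,0,0],[0.03,-0.031,0,0,0],[0.03,-0.043,0,0,0],[0.03,-0.055,0,0,0],[0.03,-0.064,0,0,0]]' 32
python3 -m handwheel '[[0.03,-0.006,0,0,0],[0.03,-0.01,0,0,0],[0.03,-0.01,0,0,0],[0.03,-0.01,0,0,0]]' 32
python3 - <<'E'
from h import *
import pickle
f=grab_frame("wrist");save(f,"w9.png");pickle.dump(f,open("w9.pkl","wb"))
f=grab_frame("scene");cv2.imwrite("pics/s9.png",cv2.resize(f["pixels"][210:350,220:420,::-1],None,fx=4,fy=4,interpolation=cv2.INTER_CUBIC));pickle.dump(f,open("s9.pkl","wb"))
E
```

```text
time: 8.92
position: [0.5685, -0.1147, 0.1277]
ee_rot: [0.014, 1.569, -0.015]
ft_force: [0.3, 0.7, -0.8]
gripper_width: 0.0381
time: 9.25
position: [0.5676, -0.1144, 0.1353]
ee_rot: [0.015, 1.571, -0.015]
ft_force: [-0.0, -0.4, -1.4]
gripper_width: 0.0378
```

View pics/w9.png

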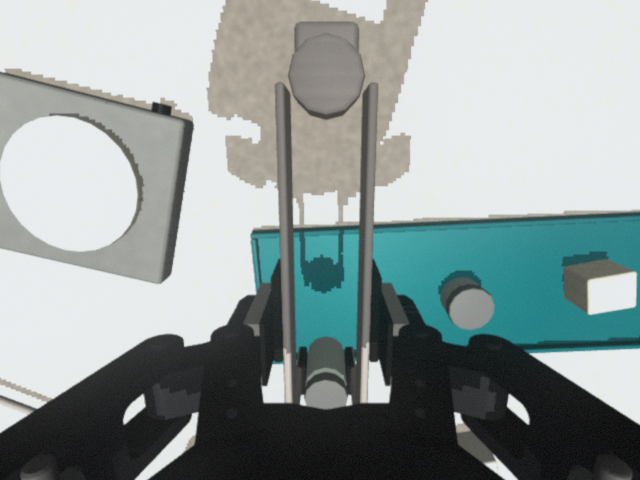

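View pics/s9.png

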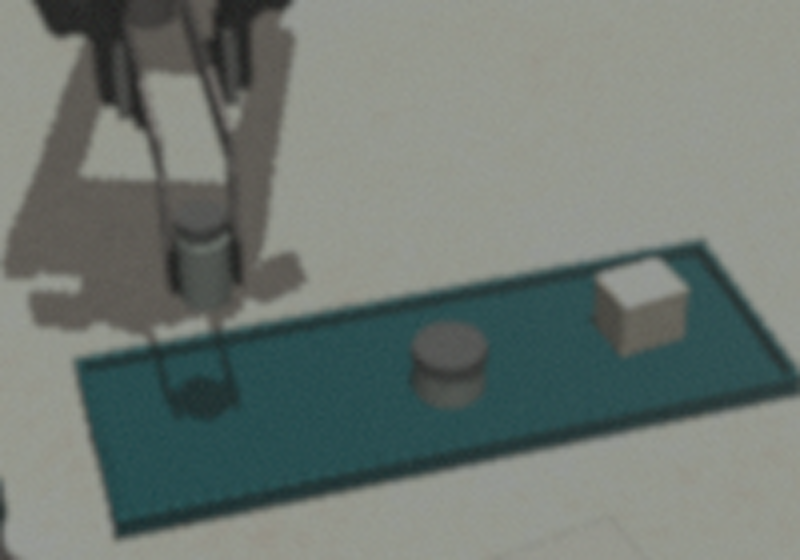

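```bash
python3 - <<'E'
from h import *
import pickle
np.set_printoptions(suppress=True,precision=4)
f=pickle.load(open("w9.pkl","rb"));s=state();p=s["position"];R=cv2.Rodrigues(s["ee_rot"])[0];print(p,R[:,2])
P=cloud(f);q=P[330:405,304:348].reshape(-1,3);q=q[(q[:,2]>.09)&(q[:,2]<.135)];print(len(q),q.min(0),q.max(0));t=q[q[:,2]>.116];print(t.min(0),t.max(0),np.median(t,0))
f=pickle.load(open("s9.pkl","rb"));P=cloud(f);q=P[255:292,258:285].reshape(-1,3);q=q[(abs(q[:,1]+.117)<.011)&(abs(q[:,0]-.63)<.02)];print(len(q),q.min(0),q.max(0))
t=q[q[:,2]>.115];print("top",t.mean(0),t.min(0),t.max(0))
m=q[q[:,2]<.112]
for z in np.arange(.08,.12,.008):
  r=m[abs(m[:,2]-z)<.004]; 
  if len(r): print(z,np.percentile(r[:,0],80),r[:,1].mean(),len(r))
E
```

```text
[ 0.5672 -0.1143  0.1345] [ 0.9998 -0.0188 -0.0013]
2315 [ 0.6147 -0.1277  0.09  ] [ 0.6332 -0.1035  0.12  ]
[ 0.6152 -0.1265  0.116 ] [ 0.6313 -0.105   0.12  ] [ 0.6235 -0.1159  0.1183]
344 [ 0.6168 -0.128   0.0771] [ 0.6405 -0.1061  0.1203]
top [ 0.6297 -0.116   0.1183] [ 0.6168 -0.1266  0.115 ] [ 0.6402 -0.1062  0.1203]
0.08 0.6375301858840551 -0.11731116268943202 41
0.088 0.6375443715751812 -0.1167159262834156 50
0.09599999999999999 0.6373427043123291 -0.11766472905346634 49
0.10399999999999998 0.637570958442708 -0.11831420992485683 62
0.11199999999999997 0.6363705400633722 -0.11677815734786574 26
```

The vial is held vertical (its front face stays at x≈0.6375 all the way up), with its bottom at z≈0.077. Next I carry it to above the far stage.

```bash
python3 -m handwheel '[[0.03,0,-0.005,-0.003,0],[0.03,0,-0.014,-0.008,0],[0.03,0,-0.026,-0.0145,0],[0.03,0,-0.04,-0.022,0],[0.03,0,-0.055,-0.0305,0],[0.03,0,-0.07,-0.039,0],[0.03,0,-0.085,-0.047,0],[0.03,0,-0.1,-0.0555,0]]' 32
python3 -m handwheel '[[0.03,0,-0.015,-0.0085,0],[0.03,0,-0.03,-0.0165,0],[0.03,0,-0.043,-0.024,0],[0.03,0,-0.055,-0.0305,0],[0.03,0,-0.064,-0.0355,0],[0.03,0,-0.069,-0.0384,0],[0.03,0,-0.069,-0.0384,0],[0.03,0,-0.069,-0.0384,0]]' 32
python3 - <<'E'
from h import *
import pickle
np.set_printoptions(suppress=True,precision=4)
f=grab_frame("wrist");save(f,"w10.png")
f=grab_frame("scene");cv2.imwrite("pics/s10.png",cv2.resize(f["pixels"][190:340,90:290,::-1],None,fx=4,fy=4,interpolation=cv2.INTER_CUBIC))
P=cloud(f);q=P[200:320,100:250].reshape(-1,3);q=q[(q[:,2]>.065)&(q[:,2]<.125)&(q[:,0]>.5)]
print(q.min(0),q.max(0));t=q[(q[:,2]>.115)&(q[:,0]>.515)];print(t.mean(0),t.min(0),t.max(0))
print(state()["position"],proj(f,[.5305,-.2836,.03]),proj(f,[.5305,-.2836,.098]))
d=P[250:330,120:220].reshape(-1,3);c=f["pixels"][250:330,120:220].reshape(-1,3).min(1);k=d[(c>120)&(abs(d[:,2]-.03)<.003)];print("disc",len(k),k.min(0),k.max(0))
E
```

```text
time: 10.02
position: [0.509, -0.2151, 0.1351]
ee_rot: [0.015, 1.571, -0.015]
ft_force: [-0.0, -0.0, -1.2]
gripper_width: 0.0381
time: 10.68
position: [0.4705, -0.2817, 0.1352]
ee_rot: [0.016, 1.571, -0.015]
ft_force: [-0.3, 0.6, -0.8]
gripper_width: 0.0382
[ 0.5211 -0.2988  0.077 ] [ 0.5436 -0.2667  0.1247]
[ 0.5333 -0.2827  0.1189] [ 0.5211 -0.2983  0.1151] [ 0.5436 -0.2668  0.1247]
[ 0.4709 -0.2811  0.1352] (np.float64(171.69846630923354), np.float64(288.50043684579504)) (np.float64(165.15582881148825), np.float64(257.3688833425361))
disc 1021 [ 0.487  -0.3282  0.0273] [ 0.5761 -0.2401  0.033 ]
```

View pics/w10.png

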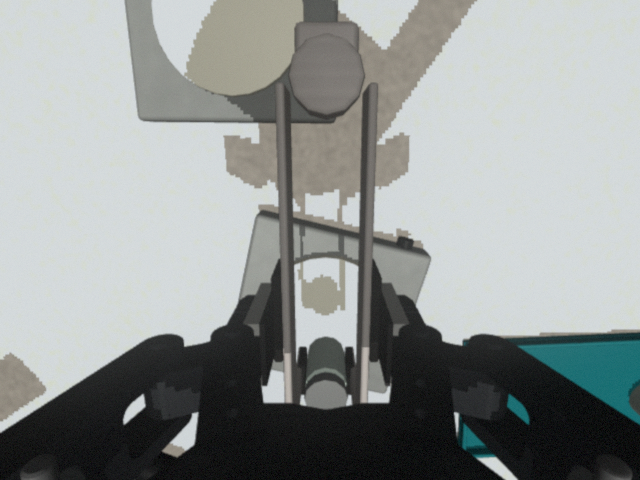

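View pics/s10.png

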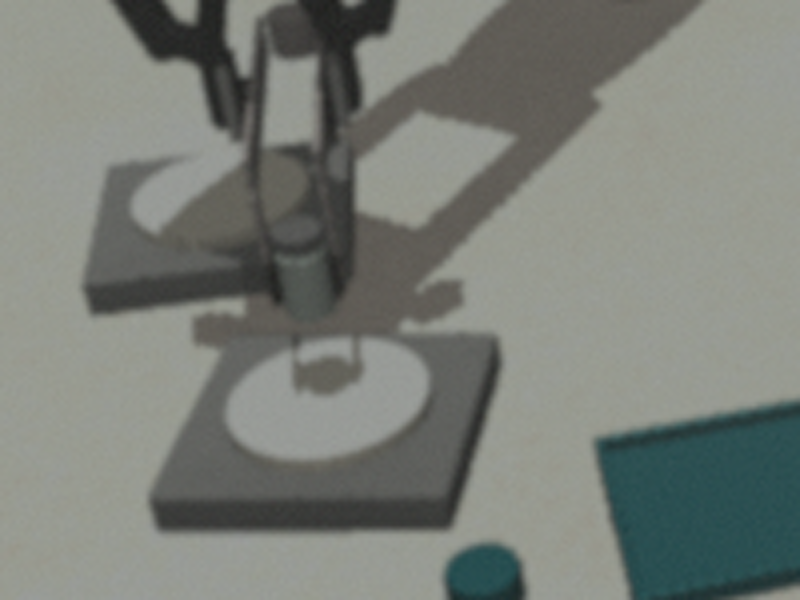

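The vial sits over the disc's centre within about 2 mm. I lower it to a few mm above the disc, then creep.

```bash
python3 -m handwheel '[[0.03,0.005,0,0,0],[0.03,0.013,0,0,0],[0.03,0.022,0,0,0],[0.03,0.03,0,0,0],[0.03,0.037,0,0,0],[0.03,0.041,0,0,0],[0.03,0.0435,0,0,0],[0.03,0.0435,0,0,0]]' 32
python3 -m handwheel '[[0.03,0,0,0,0],[0.03,0,0,0,0]]' 32
python3 -m handwheel '[[0.03,0.0005,0,0,0],[0.03,0.001,0,0,0],[0.03,0.0015,0,0,0],[0.03,0.002,0,0,0],[0.03,0.002,0,0,0]]' 32
python3 -m handwheel '[[0.03,0.0005,0,0,0],[0.03,0.001,0,0,0],[0.03,0.0015,0,0,0],[0.03,0.0015,0,0,0]]' 32
```

```text
time: 11.45
position: [0.4703, -0.2813, 0.0909]
ee_rot: [0.015, 1.572, -0.014]
ft_force: [0.1, 0.8, 0.0]
gripper_width: 0.0383
time: 11.62
position: [0.471, -0.282, 0.0923]
ee_rot: [0.014, 1.57, -0.015]
ft_force: [0.2, -1.0, -1.3]
gripper_width: 0.0382
time: 12.03
position: [0.4706, -0.2816, 0.0898]
ee_rot: [0.015, 1.571, -0.015]
ft_force: [-0.1, -0.8, -1.6]
gripper_width: 0.038
time: 12.37
position: [0.4706, -0.2816, 0.0881]
ee_rot: [0.015, 1.571, -0.015]
ft_force: [-0.2, 0.0, -1.3]
gripper_width: 0.0379
```

```bash
python3 -m handwheel '[[0.03,0.0005,0,0,0],[0.03,0.001,0,0,0],[0.03,0.001,0,0,0],[0.03,0.001,0,0,0]]' 32
python3 - <<'E'
from h import *
f=grab_frame("scene");cv2.imwrite("pics/s11.png",cv2.resize(f["pixels"][220:340,110:240,::-1],None,fx=5,fy=5,interpolation=cv2.INTER_CUBIC))
E
```

```text
time: 12.7
position: [0.4706, -0.2818, 0.0879]
ee_rot: [0.015, 1.571, -0.015]
ft_force: [-3.4, 1.5, 4.8]
gripper_width: 0.038
```

View pics/s11.png

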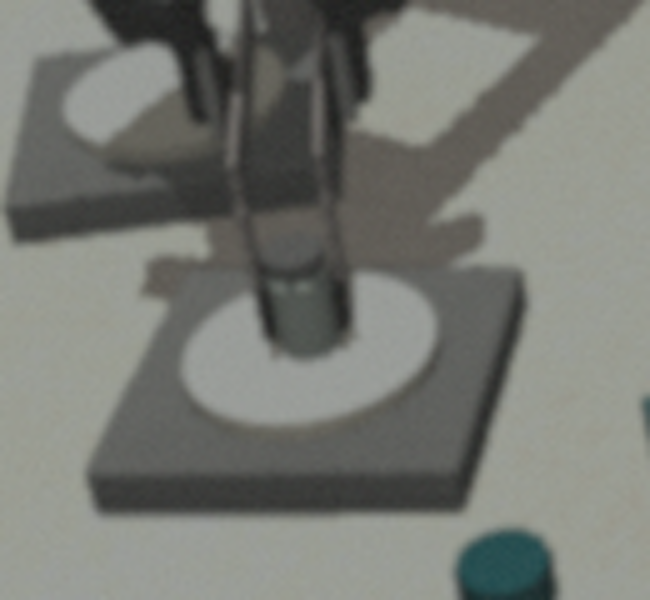

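Contact shows as +6 N, and the vial stands on the disc. I open gently to the 52 mm carry width.

```bash
python3 -m handwheel '[[0.037,0,0,0,0],[0.039,0,0,0,0],[0.041,0,0,0,0],[0.043,0,0,0,0],[0.045,0,0,0,0],[0.048,0,0,0,0],[0.051,0,0,0,0],[0.052,0,0,0,0]]' 32
python3 -m handwheel '[[0.052,0,0,0,0],[0.052,0,0,0,0]]' 32
python3 - <<'E'
from h import *
f=grab_frame("wrist");save(f,"w12.png")
f=grab_frame("scene");cv2.imwrite("pics/s12.png",cv2.resize(f["pixels"][220:340,110:240,::-1],None,fx=5,fy=5,interpolation=cv2.INTER_CUBIC))
E
```

```text
time: 13.42
position: [0.4706, -0.2816, 0.0872]
ee_rot: [0.015, 1.571, -0.015]
ft_force: [0.0, -0.3, -0.5]
gripper_width: 0.0521
time: 13.58
position: [0.4707, -0.2816, 0.0873]
ee_rot: [0.015, 1.571, -0.015]
ft_force: [-0.3, 0.6, -0.6]
gripper_width: 0.052
```

View pics/w12.png

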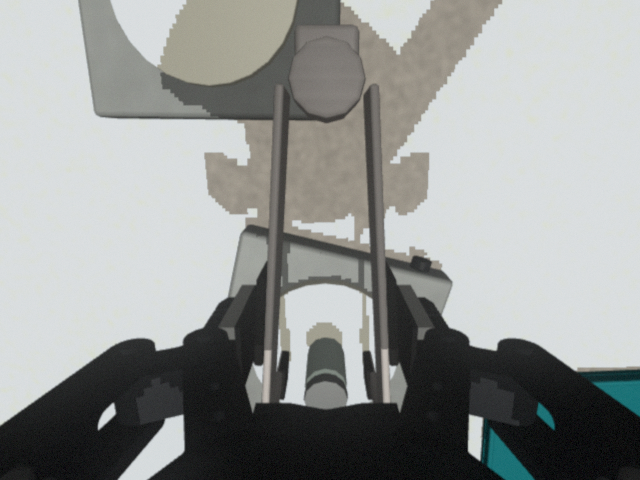

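View pics/s12.png

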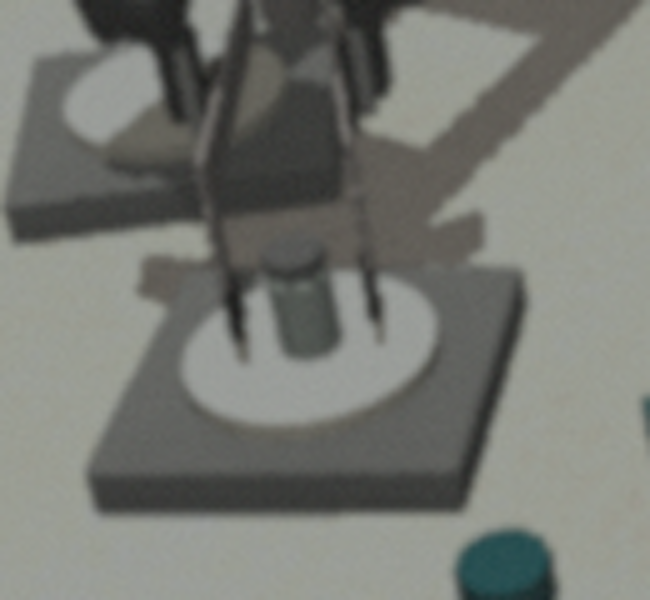

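The vial stands free with a gap on each side. I lift straight up, then return.

```bash
python3 -m handwheel '[[0.052,-0.004,0,0,0],[0.052,-0.011,0,0,0],[0.052,-0.021,0,0,0],[0.052,-0.033,0,0,0],[0.052,-0.047,0,0,0],[0.052,-0.06,0,0,0],[0.052,-0.07,0,0,0],[0.052,-0.077,0,0,0]]' 32
python3 -m handwheel '[[0.052,0,0,0,0],[0.052,0,0,0,0]]' 32
python3 - <<'E'
from h import *
np.set_printoptions(suppress=True,precision=5)
f=grab_frame("scene");cv2.imwrite("pics/s13.png",cv2.resize(f["pixels"][200:340,110:240,::-1],None,fx=4,fy=4,interpolation=cv2.INTER_CUBIC))
P=cloud(f);q=P[200:320,100:250].reshape(-1,3);q=q[(q[:,2]>.066)&(q[:,2]<.077)&(q[:,0]>.5)&(abs(q[:,1]+.283)<.03)];print("vialtop",q.mean(0),q.min(0),q.max(0))
s=state();print(s["position"],cv2.Rodrigues(s["ee_rot"])[0],s["joint_pos"])
E
python3 tm.py w13.png | tail -14
```

```text
time: 14.35
position: [0.4714, -0.2823, 0.1668]
ee_rot: [0.013, 1.568, -0.016]
ft_force: [0.1, -0.8, -0.7]
gripper_width: 0.052
time: 14.52
position: [0.4708, -0.2818, 0.1648]
ee_rot: [0.014, 1.57, -0.015]
ft_force: [0.7, 0.7, -1.5]
gripper_width: 0.0522
vialtop [ 0.53398 -0.28303  0.07128] [ 0.51889 -0.29345  0.0663 ] [ 0.54337 -0.27283  0.07411]
[ 0.47047 -0.28146  0.16397] [[-0.00037  0.01876  0.99982]
 [ 0.00031  0.99982 -0.01876]
 [-1.       0.00031 -0.00037]] [-0.68301  0.09663  1.79592  0.00001  1.24952 -2.23505]
-0.075 2282 [-0.0167 -0.0132 -0.0109  0.0166] mid -0.006061290068294067 x -0.020094768907802894
-0.065 682 [-0.0177 -0.0138  0.0136  0.0172] mid -0.0001854096046253681 x -0.020314025712275544
-0.055 638 [-0.0183 -0.0146  0.0144  0.018 ] mid -0.00011587387352979261 x -0.020681315108901234
-0.045 611 [-0.019  -0.0155  0.0151  0.0189] mid -0.0001373126066168285 x -0.02101344616341936
-0.035 582 [-0.0197 -0.0162  0.0159  0.0196] mid -0.00011124936336957651 x -0.021303797516025843
-0.025 541 [-0.0206 -0.017   0.0166  0.0204] mid -0.0001486120087564732 x -0.021552745376148597
-0.015 1983 [-0.0329 -0.0178  0.0173  0.0325] mid -0.00023610549304098338 x -0.022423196544560892
-0.005 1641 [-0.0267 -0.0184  0.018   0.0367] mid 0.0023946147142392777 x -0.02257560080520066
0.005 1478 [-0.0267 -0.0193  0.0187  0.026 ] mid -0.00030068934828678985 x -0.023015958433073955
0.015 674 [-0.0269 -0.02    0.0193  0.0262] mid -0.0003253297631456067 x -0.022921430196258925
0.025 390 [-0.0241 -0.0208  0.0202  0.0234] mid -0.0003164981609686925 x -0.023147102027243065
0.035 94 [-0.0247 -0.0215  0.0208  0.0215] mid -0.000990418882283144 x -0.013087252779526385
0.045 14 [-0.0224 -0.0223  0.0215  0.0218] mid -0.00038030853679809316 x -0.005993067275517076
zmin -0.09940349971566205
```

View pics/s13.png

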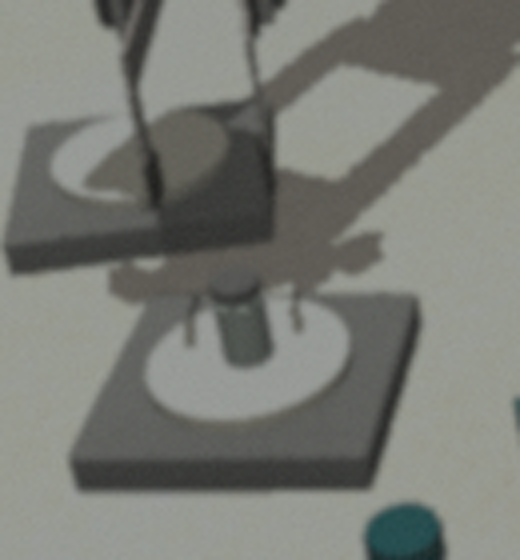

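The vial stands free near (0.532, -0.283), within about 2 mm of the disc's centre. The tongs still sit as before in the fingers. I return to above the rest.

```bash
python3 -m handwheel '[[0.052,0,0.006,0.0007,0],[0.052,0,0.018,0.002,0],[0.052,0,0.036,0.004,0],[0.052,0,0.058,0.007,0],[0.052,0,0.082,0.0096,0],[0.052,0,0.107,0.0126,0],[0.052,0,0.132,0.0155,0],[0.052,0,0.157,0.0185,0]]' 32
python3 -m handwheel '[[0.052,0,0.025,0.0029,0],[0.052,0,0.05,0.0059,0],[0.052,0,0.075,0.0088,0],[0.052,0,0.1,0.0118,0],[0.052,0,0.125,0.0147,0],[0.052,0,0.15,0.0176,0],[0.052,0,0.175,0.0206,0],[0.052,0,0.2,0.0235,0]]' 32
python3 -m handwheel '[[0.052,0,0.025,0.0029,0],[0.052,0,0.05,0.0059,0],[0.052,0,0.075,0.0088,0],[0.052,0,0.1,0.0118,0],[0.052,0,0.125,0.0147,0],[0.052,0,0.15,0.0176,0],[0.052,0,0.175,0.0206,0],[0.052,0,0.2,0.0235,0]]' 32
python3 -m handwheel '[[0.052,0,0.02,0.0024,0.003],[0.052,0,0.033,0.0039,0.003],[0.052,0,0.041,0.0048,0.003],[0.052,0,0.0434,0.0051,0.003],[0.052,0,0.0434,0.0051,0.003],[0.052,0,0.0434,0.0051,0.003]]' 32
python3 tm.py w14.png | (head -2;tail -3)
python3 - <<'E'
from h import *
import pickle
f=pickle.load(open("last.pkl","rb"));P=cloud(f);c=f["pixels"].astype(int);np.set_printoptions(suppress=True,precision=4)
m=(c[...,2]>c[...,0]+25)&(P[...,2]>.05)&(P[...,2]<.076);m[:,:180]=0;m[:,470:]=0
b=P[m]
for lo,hi in((.48,.51),(.58,.61)):
    r=b[(b[:,0]>lo)&(b[:,0]<hi)];print(len(r),np.percentile(r[:,0],[5,95]),r[:,1].min(),r[:,1].max())
E
```

```text
time: 15.28
position: [0.4916, -0.1227, 0.1638]
ee_rot: [0.015, 1.572, -0.014]
ft_force: [-0.2, -1.7, -0.0]
gripper_width: 0.0518
time: 15.95
position: [0.5185, 0.0767, 0.1638]
ee_rot: [0.015, 1.572, -0.014]
ft_force: [1.4, -0.4, -0.5]
gripper_width: 0.0519
time: 16.62
position: [0.5454, 0.2761, 0.1636]
ee_rot: [0.014, 1.572, -0.014]
ft_force: [-0.1, 0.0, -1.0]
gripper_width: 0.052
time: 17.12
position: [0.5524, 0.3166, 0.1641]
ee_rot: [0.017, 1.571, -0.018]
ft_force: [0.7, -0.2, -0.7]
gripper_width: 0.0521
tcp [0.5525 0.3163 0.1642] yaw z-axis -0.022642037941247604
-0.095 1961 [-0.0097 -0.0001  0.0002  0.0102] mid 0.00015338387145704888 x -0.0167608730917876
1144 [0.4921 0.4989] 0.2773009513616113 0.35962443854741943
891 [0.5898 0.5963] 0.28254103427057903 0.34777663304340467
```

View pics/w14.png

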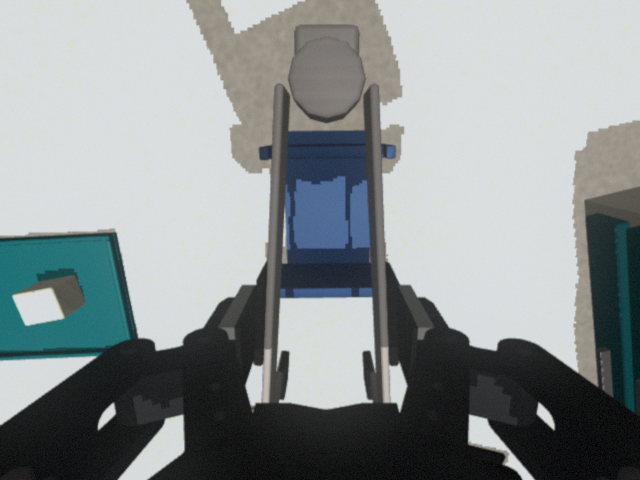

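```bash
python3 -m handwheel '[[0.052,0.008,0.001,0,0],[0.052,0.022,0.001,0,0],[0.052,0.038,0.001,0,0],[0.052,0.054,0.001,0,0],[0.052,0.07,0.001,0,0],[0.052,0.083,0.001,0,0],[0.052,0.092,0.001,0,0],[0.052,0.097,0.001,0,0]]' 32
python3 -m handwheel '[[0.052,0,0,0,0],[0.052,0,0,0,0]]' 32
python3 -m handwheel '[[0.052,0.002,0,0,0],[0.052,0.004,0,0,0],[0.052,0.006,0,0,0],[0.052,0.0075,0,0,0],[0.052,0.0085,0,0,0],[0.052,0.0095,0,0,0],[0.052,0.0105,0,0,0],[0.052,0.0105,0,0,0]]' 32
python3 tm.py w15.png | awk 'NR%3==1'
```

```text
time: 17.83
position: [0.5514, 0.3175, 0.0648]
ee_rot: [0.016, 1.574, -0.018]
ft_force: [-0.2, -0.5, -1.4]
gripper_width: 0.0519
time: 18.0
position: [0.5528, 0.3183, 0.0674]
ee_rot: [0.017, 1.57, -0.017]
ft_force: [1.1, 0.8, -0.2]
gripper_width: 0.0522
time: 18.67
position: [0.5529, 0.3184, 0.0576]
ee_rot: [0.017, 1.57, -0.017]
ft_force: [-1.9, -1.2, 4.5]
gripper_width: 0.052
tcp [0.5528 0.3184 0.0576] yaw z-axis -0.021722700095758884
-0.075 2386 [-0.017  -0.0131 -0.0108  0.0166] mid -0.006091319933634013 x -0.022684355588195065
-0.045 620 [-0.019  -0.0153  0.0153  0.0187] mid -7.931747603809065e-05 x -0.022573012433484353
-0.015 1967 [-0.033  -0.0177  0.0173  0.0327] mid -0.00016532582425617462 x -0.022980758532455913
0.015 650 [-0.0268 -0.0199  0.0194  0.0265] mid -0.00019269268023465024 x -0.02247309617258947
zmin -0.09938530626793415
```

View pics/w15.png

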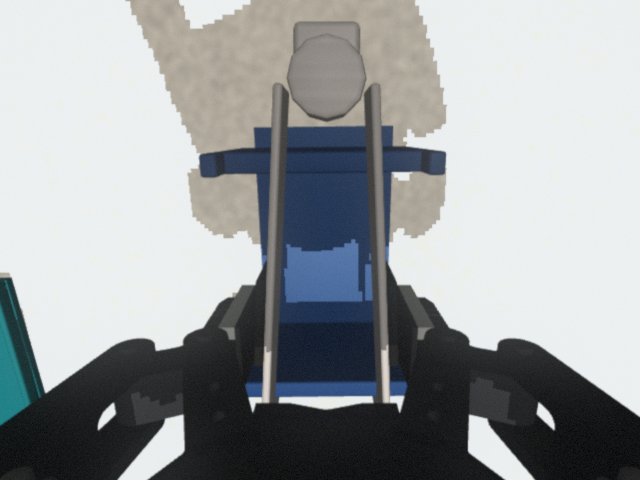

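The tongs lie level on both bars (+5 N, tops flat), and the view matches the pickup picture. I open and let go.

```bash
python3 -m handwheel '[[0.053,0,-0.0005,0,0],[0.055,0,-0.0008,0,0],[0.057,0,-0.0008,0,0],[0.059,0,-0.0008,0,0],[0.062,0,-0.0008,0,0],[0.068,0,-0.0008,0,0],[0.076,0,-0.0008,0,0],[0.085,0,-0.0008,0,0]]' 32
python3 -m handwheel '[[0.085,0,0,0,0],[0.085,0,0,0,0],[0.085,0,0,0,0],[0.085,0,0,0,0]]' 32
python3 - <<'E'
from h import *
f=grab_frame("wrist");save(f,"w16.png")
E
```

```text
time: 19.38
position: [0.5525, 0.3175, 0.0566]
ee_rot: [0.017, 1.571, -0.017]
ft_force: [-0.0, 0.7, 0.4]
gripper_width: 0.0849
time: 19.72
position: [0.5525, 0.3175, 0.0568]
ee_rot: [0.017, 1.571, -0.017]
ft_force: [-1.0, 0.6, -0.7]
gripper_width: 0.0852
```

View pics/w16.png

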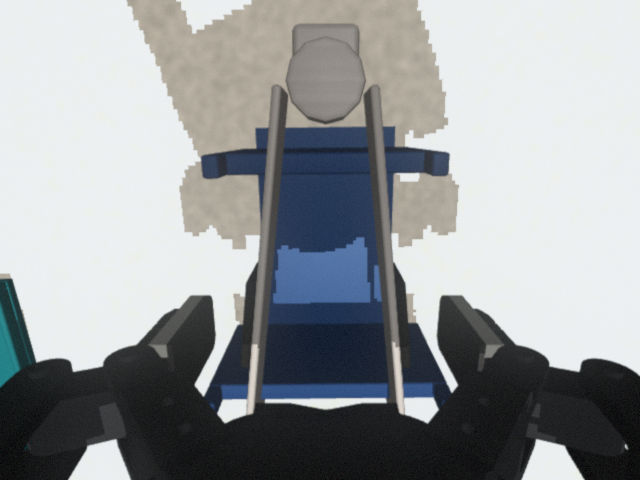

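The tongs are released and spread, with clear gaps to the fingers on both sides. I back off straight up to the earlier viewing height and measure the same way as before.

```bash
python3 -m handwheel '[[0.085,-0.006,0,0,0],[0.085,-0.018,0,0,0],[0.085,-0.038,0,0,0],[0.085,-0.06,0,0,0],[0.085,-0.085,0,0,0],[0.085,-0.11,0,0,0],[0.085,-0.13,0,0,0],[0.085,-0.144,0,0,0]]' 32
python3 -m handwheel '[[0.085,0,0,0,0],[0.085,0,0,0,0],[0.085,0,0,0,0]]' 32
python3 - <<'E'
from h import *
import pickle
np.set_printoptions(suppress=True,precision=4)
f=grab_frame("wrist");save(f,"w17.png");P=cloud(f);c=f["pixels"].astype(int)
s=P[80:312,255:405].reshape(-1,3);c=c[80:312,255:405].reshape(-1,3);blue=c[:,2]>c[:,0]+25
q=s[(s[:,2]>.074)&(s[:,2]<.1)&~blue]
m=[]
for x in np.arange(.495,.61,.01):
    r=q[abs(q[:,0]-x)<.005];y=np.sort(r[:,1]);k=np.argmax(np.diff(y));m.append((x,(y[0]+y[k]+y[k+1]+y[-1])/4,np.median(r[:,2]),y[-1]-y[0]))
m=np.array(m);print(m[::2]);k=np.polyfit(m[:,0],m[:,1],1);print(k[0],np.polyval(k,.552),"xmin",q[:,0].min())
F=pickle.load(open("F0.pkl","rb"))
t=grab_frame("top");save(t,"top2.png");Q=cloud(t)
r=Q[190:260,415:490].reshape(-1,3);r=r[(r[:,2]>.066)&(r[:,2]<.08)];print("vial",len(r),r.min(0),r.max(0),r.mean(0))
d=cv2.absdiff(t["pixels"],F["top"]["pixels"])[145:225,235:400].max(2);ys,xs=np.nonzero(d>35);print("tray diff px",len(xs),xs.min()+235 if len(xs) else 0,xs.max()+235 if len(xs) else 0)
sc=grab_frame("scene");save(sc,"scene2.png")
E
```

```text
time: 20.43
position: [0.5537, 0.3181, 0.2052]
ee_rot: [0.019, 1.566, -0.015]
ft_force: [0.2, -0.2, 1.0]
gripper_width: 0.0853
time: 20.68
position: [0.5518, 0.3172, 0.1994]
ee_rot: [0.017, 1.573, -0.018]
ft_force: [-0.7, 0.2, -0.2]
gripper_width: 0.0848
[[0.495  0.3184 0.0801 0.0383]
 [0.515  0.318  0.0801 0.0432]
 [0.535  0.3173 0.08   0.0548]
 [0.555  0.3168 0.0801 0.0602]
 [0.575  0.3165 0.0802 0.0577]
 [0.595  0.3159 0.08   0.0625]]
-0.023961916396087808 0.31699849463985713 xmin 0.4536024798965486
vial 99 [ 0.5209 -0.292   0.068 ] [ 0.5408 -0.2714  0.0765] [ 0.5302 -0.2817  0.0724]
tray diff px 168 362 373
```

View pics/top2.png

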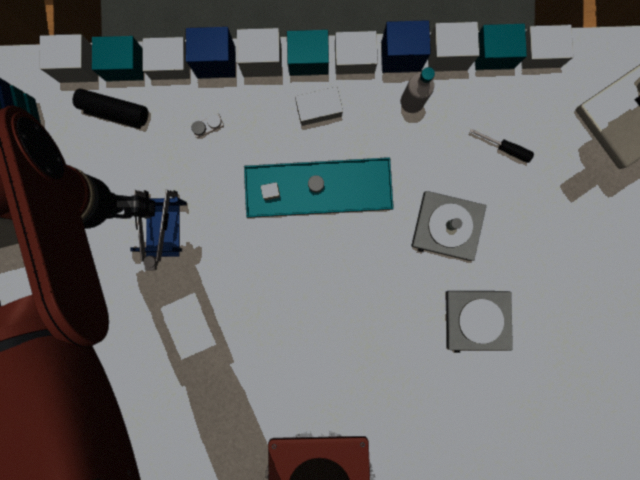

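View pics/scene2.png

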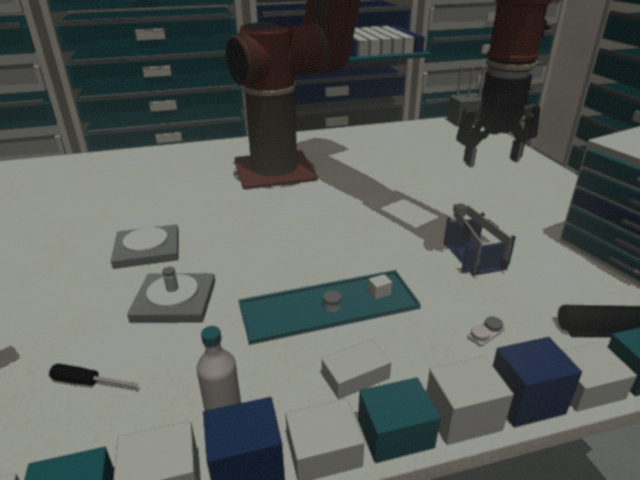

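```bash
python3 -c "
from rig import finish_job;print(finish_job())"
```

```text
the job is handed in; nothing more can be done
None
```

The vial is on the far stage's disc, and the tongs are back on their rest. I handed the job in at about 21 s of the 58 s allowed.

**What I did:** I picked up the tongs at 52 mm and squeezed them on the vial at 32 N, then carried it to the stage farthest from the base. I lowered it until contact read about +6 N, opened the tongs, and laid them back on the rest.

**Last checks:**
- **Vial:** it stands upright at about (0.530, -0.282), with its top at z≈0.072. That is within 2 mm of the disc's centre, so it is wholly on the disc.
- **Tongs:** they lie level and fully open, within about 0.5 mm and 0.15° of where I found them.
- **Jar and carton:** the tray image changed only where the vial had stood, so neither moved.
- **Robot:** the gripper is clear, about 140 mm above the tongs.

**Small disagreements:**
- **Pitch:** the tongs rode about 2° nose-up while carried, but levelled again when pressed onto the rest.
- **Vial position:** the scene and top cameras differed by 2–4 mm in x, which is about what the calibration allows.

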